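# Press the stuck die out of its sleeve

### The arm

A 6-joint arm with a two-finger parallel gripper is mounted at the origin on the work surface. World frame = base frame: x ahead of the robot, y to its left, z up, the work surface at z = 0. Lengths are in m, angles in rad, forces in N, time in s.
With the tool pointing down it reaches from about 0.375 to 0.9 m from the base axis. Payload 3.1 kg.
Tool frame: the origin (TCP) lies at the very end of the fingers, on their centre line; the grasp point (between the pads) lies 19 mm behind it; z points along the fingers, y is the line along which they close (so a half turn about z gives the same grasp; the last joint's range is limited). The gripper opens to 87 mm and grips with 3 to 60 N. Pads are 19 mm wide; open, the fingers measure 117 mm over their backs; the gripper's body (75 mm by 190 mm) begins 51 mm behind the grasp point.
Start: joints at [-1.429, 0.527, 1.433, -0, 1.181, -0.178], TCP at [0.197, -0.593, 0.223] pointing down, gripper open.
Joint ranges: [-3.08, 3.08], [-0.75, 2.2], [0.22, 2.44], [-1.43, 4.57], [0, 2.65], [-2.85, 2.85]. Speed limits (rad/s): [2.79, 2.79, 3.14, 3.14, 3.14, 3.14].

### API

Orientations are given as a unit quaternion [x, y, z, w].
In Python, from rig import status, viewer, robot gives the robot as it stands.
- The arm moves only by the tool arm_command, never from a script. Its arguments are lists of equal length, an entry for each row: "delta_rot": the turn, a rotation vector about the tool's x, y, z in degrees, a list of three; "delta_pos": the shift along the tool's x, y, z in m, a list of three; "gripper": the closure, from -1 (fully open) to 1 (shut). In form: {"delta_rot": [[rx, ry, rz], ...], "delta_pos": [[dx, dy, dz], ...], "gripper": [gripper, ...]}. A call has 1 to 12 rows; each row is the pose to reach, as a shift and turn from the pose commanded when the call began, along the tool's axes at that moment; what a row does not reach only later rows make up. A row lasts 1/12 s, in which the tool goes at most 41.7 mm and 7.16 degrees, less where a joint would pass 70% of its speed; a pose out of reach is approached as far as the arm can. A call with a gripper value outside its range is refused whole. The fingers move at their own pace and stop on an object; "grip_force" is the grip in N (left out, the last holds). Time passes only in rows, so rows that repeat a pose let the fingers close. It gives the time, the measured TCP pose, the force, the opening and the grip force at its end, in the units of the state.
- status.get_obs(): the state, without advancing time (a new reading comes with each control period).
- viewer.camera(name): name is "scene" or "top" or "wrist"; returns a dict with "pixels" (400x640x3 uint8, blue, green, red), "fx", "fy", "cx", "cy" (pixels), "k1" (the pictures are not rectified: a ray, as slopes to the right and down, at radius r is drawn at 1 + k1 r^2 times it, then the intrinsics apply), "pose" (4x4, takes a point from camera to world coordinates); the wrist camera has in their place "mount" (4x4, takes a point from camera to tool coordinates, whose origin is the TCP and whose axes are the flange's). Camera axes: x right, y down, z forward; pixel columns grow to the right and rows downward; lengths in m; the calibration is good to about 2 mm. A picture is of the moment at which its call begins: read the wrist's pose just before it. There is no depth.
- robot.hand_in(): hands the job in; it is judged then, once.
The state is a dict: "time": time; "q": joint angles; "joint_velocities": joint speeds; "joint_torque": joint torques, N m; "position": TCP position; "tool_rot": TCP orientation; "ft_force": force on the tool from outside, world axes, zero at the start; "moment": the same for the moment, N m; "grip_width": finger opening in m; "grip_force": force on a finger pad.
Only numpy, scipy, OpenCV 4.12 (cv2) and the standard library are available. Lean on these libraries where they do the work, as an engineer would, in place of code of your own. Each camera call takes 0.05 s, during which the arm holds its last target. There are 200 camera calls.

### The job

A press die is stuck in the steel sleeve that is clamped in the bench vise. Set the round metal dish on the bench under the sleeve's thick end, then push the drift through the sleeve from the small-bore end so that the die comes out and drops into the dish. When it is out, pull the drift back and lay it down flat on the bench; leave the other things on the bench as they are.

Things in the scene. Friction and masses are not known exactly. Their poses are not given: they have to be found in the camera images.
- vise: small blue bench vise fixed to the bench, foot 150 x 70 mm, jaws 60 mm wide with tops at 95 mm. Origin on the bench under the middle of the jaws; x is the clamping direction (tommy bar reaches 112 mm to -x, the rest 70 mm to +x). A steel sleeve 100 mm long is clamped level along its y, axis 85 mm up, inlet end at y -38 mm, mouth end at y +62 mm; foot and jaws reach only to y +35 mm
- inlet (a point): centre of the sleeve's small-bore end face, 85 mm above the bench; its y axis points along the bore to the mouth. The sleeve is 38 mm in outer diameter; from here its bore is 20 mm in diameter for 70 mm, then steps up to a 26 mm die seat for the last 30 mm, so the die can leave only through the mouth
- mouth (a point): centre of the sleeve's thick end face (48 mm in diameter, over the last 27 mm), 85 mm above the bench; its y axis points straight out of the sleeve. A brass screw on top of the thick end reaches 119 mm above the bench. The mouth overhangs the vise's foot by 27 mm, with open bench under it
- die: the stuck die: dark steel plug 25 mm in diameter, 22 mm long, about 0.085 kg, origin at its middle, axis along its y. It starts wholly inside the die seat, outer face 2 to 7 mm inside the mouth, held by a sprung ball: a steady push of up to about 12 N along the bore moves it until its outer face is about flush with the mouth, then it slides easily and tips off the edge
- drift: the drift: a steel tool 230 mm long, about 0.3 kg, lying on the bench: a square dark body 18 x 18 x 100 mm and a round bright nose 12 mm in diameter, 130 mm long. Origin at the middle of the square body (9 mm up when lying flat); x points along the tool to the nose, which begins 50 mm and ends 180 mm ahead; the centre of mass is about 30 mm ahead
- drift_tip (a point): centre of the flat end of the drift's nose
- dish: round open aluminium parts dish, 110 mm outer diameter, 28 mm high, upright 4 mm wall, 4 mm floor, 0.22 kg; origin at the centre of its underside
- cone_a: bystander: blue thread cone standing upright, 62 mm in diameter at the foot, 112 mm high; origin at the centre of its underside
- cone_b: bystander: black thread cone standing upright, 62 mm in diameter at the foot, 112 mm high; origin at the centre of its underside
- bead_jar: bystander: square clear jar of beads with white lid, 64 x 64 mm, 70 mm high; origin at the centre of its underside
- screwdriver: bystander: screwdriver lying on the bench, 190 mm long, along its x axis, handle to -x
- glue: bystander: slim white glue bottle standing upright, 38 mm in diameter, 120 mm high; origin at the centre of its underside
- scissors: bystander: scissors lying flat, 215 mm long along x, black handles to -x, 12 mm high
- pin_tin: bystander: low round steel pin tin with lid, 56 mm in diameter, 24 mm high; origin at the centre of its underside
Things that resemble listed ones, but are neither listed nor needed, are in the scene too. Several things have the shape of the drift; the one meant has the colours described above.

How it is judged:
On the way, in this order (a step that is already met when the one before it is completed fails the run):
1. the dish stands on the bench under the sleeve's mouth while the die is still in the sleeve (horizontal distance between dish and mouth below 0.055 m and height (world z) of dish below 0.006 m and angle between dish's own z axis and vertical below 0.1 rad and y of die in the frame of mouth below -0.005 m), for 0.2 s.
2. the die has left the mouth with the drift's nose through the sleeve behind it (y of drift_tip in the frame of inlet above 0.08 m and x of drift_tip in the frame of inlet between -0.014 and 0.014 m and y of die in the frame of mouth above 0 m).
At the end, for the whole second after the job is handed in: the die lies at rest inside the dish (centre within 48 mm of the dish's centre, below 32 mm), the dish stands flat on the bench, and the drift lies still and flat on the bench (its middle below 20 mm, level within 0.09 rad) (horizontal distance between die and dish below 0.048 m and height (world z) of die below 0.032 m and linear speed of die below 0.03 m/s and height (world z) of dish below 0.006 m and angle between dish's own z axis and vertical below 0.1 rad and height (world z) of drift between 0 and 0.02 m and angle between drift's own x axis and vertical between 1.48 and 1.66 rad and linear speed of drift below 0.02 m/s); the robot touches nothing.
It fails at once if the die lands outside the dish (height (world z) of die below 0.03 m and horizontal distance between die and dish above 0.058 m).
It fails at once if a bystander is moved by more than 30 mm or knocked over (distance of any of cone_a, cone_b, bead_jar, screwdriver, glue, scissors, pin_tin from where it was at the start of the episode above 0.03 m or angle between any of cone_a, cone_b, glue, bead_jar's own z axis and vertical above 0.5 rad).
It also fails if it takes over 64 s, if anything falls off the work surface, if the arm or the gripper's body presses on something with over 40 N, if the wrist force passes 120 N, or if a joint passes its speed limit or range.

## Working session

There is one attempt and no reset: what is moved stays moved. The work goes in short steps, Python scripts to look and compute and a tool call to move; the robot and the scene stay as the last step left them, time stands still between calls to the robot, and variables do not carry over. Pictures are saved under pics/ and viewed, at most 13 in all, crops included, and the job is handed in when it is done.

Besides the shell and the picture viewer there is one more tool, called after "Request:" as name(argument=value, ...) on one line, values as JSON. arm_command: Moves the arm, as the interface text tells. Its arguments: {"type":"object","properties":{"delta_rot":{"type":"array","items":{"type":"array","items":{"type":"number"}}},"delta_pos":{"type":"array","items":{"type":"array","items":{"type":"number"}}},"gripper":{"type":"array","items":{"type":"number"}},"grip_force":{"type":"number"}},"required":["delta_rot","delta_pos","gripper"]}

```bash
mkdir -p pics; python3 - <<'E'
from rig import status, viewer
import cv2,pickle
o=status.get_obs();print(o)
d={}
for n in("scene","top"):
    c=viewer.camera(n);d[n]=c;cv2.imwrite(f"pics/{n}0.png",c["pixels"]);print(n,c["fx"],c["fy"],c["cx"],c["cy"],c["k1"],c["pose"])
pickle.dump(d,open("cams.pkl","wb"))
E
```

```text
{'time': 0.0, 'q': array([-1.42947537e+00,  5.28474650e-01,  1.43388778e+00, -1.58268628e-05,
        1.18136697e+00, -1.78492659e-01]), 'joint_velocities': array([ 0.00035546, -0.00058266, -0.00154894, -0.00064208,  0.00157272,
        0.00062607]), 'joint_torque': array([-2.14594074e-03, -4.40047181e+01, -1.76589561e+01,  6.31670561e-02,
        5.82822226e-02, -1.67311655e-04]), 'position': array([ 0.19641873, -0.59257693,  0.22157102]), 'tool_rot': array([ 9.87241083e-01,  1.59229086e-01,  1.25390980e-05, -1.06832772e-03]), 'ft_force': array([-0.15874526,  0.01347628,  0.15588663]), 'moment': array([ 0.01761807, -0.01894574, -0.0388016 ]), 'grip_force': 0.0, 'grip_width': 0.08674419241805575}
scene 405.40094337827867 405.40094337827867 316.0082134257883 201.44003305342187 0.002090064548308431 [[-0.58845353  0.46502149 -0.66142078  1.41608378]
 [ 0.80829969  0.35791683 -0.46749028  0.51700901]
 [ 0.0193406  -0.80972252 -0.58649415  0.86465785]
 [ 0.          0.          0.          1.        ]]
top 516.1250810423501 516.1250810423501 321.6651308362281 200.77769085966423 0.006543328235565221 [[ 1.01471364e-02 -9.93341218e-01  1.14761754e-01  3.08291571e-01]
 [-9.99948296e-01 -1.01562468e-02  5.05335024e-04 -1.30519177e-01]
 [ 6.63578595e-04 -1.14760948e-01 -9.93392915e-01  1.87178869e+00]
 [ 0.00000000e+00  0.00000000e+00  0.00000000e+00  1.00000000e+00]]
```

View pics/top0.png

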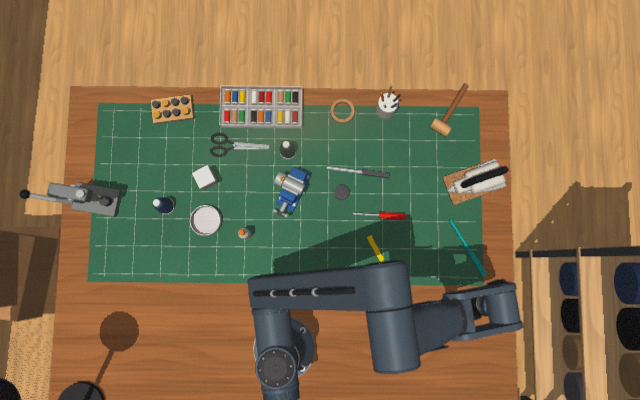

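View pics/scene0.png

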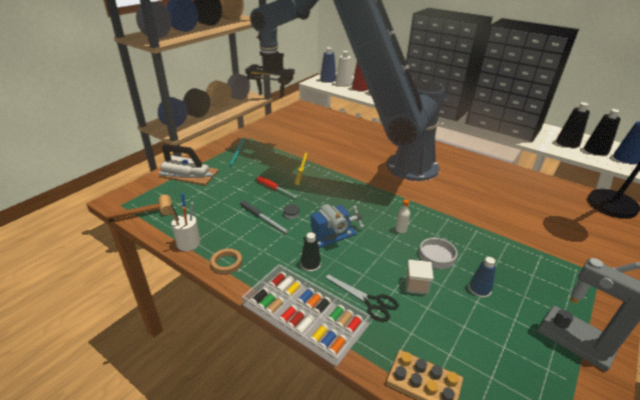

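Top view: the dish is at (206,220), vise (291,190), glue (244,232), cone_a (163,205), cone_b (288,148), jar (205,177), and pin tin (342,192). The drift-like items are the grey one (358,172), red one (380,216), yellow one (378,248) and teal one (467,248). Grey fits best, with its dark body at (375,174) and bright nose to the left. I'll confirm that with an enlarged crop.

```bash
python3 - <<'E'
import cv2,pickle
im=pickle.load(open("cams.pkl","rb"))["top"]["pixels"]
cv2.imwrite("pics/crop1.png",cv2.resize(im[135:255,260:420],None,fx=5,fy=5,interpolation=cv2.INTER_CUBIC))
E
```

```text
(no output)
```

View pics/crop1.png

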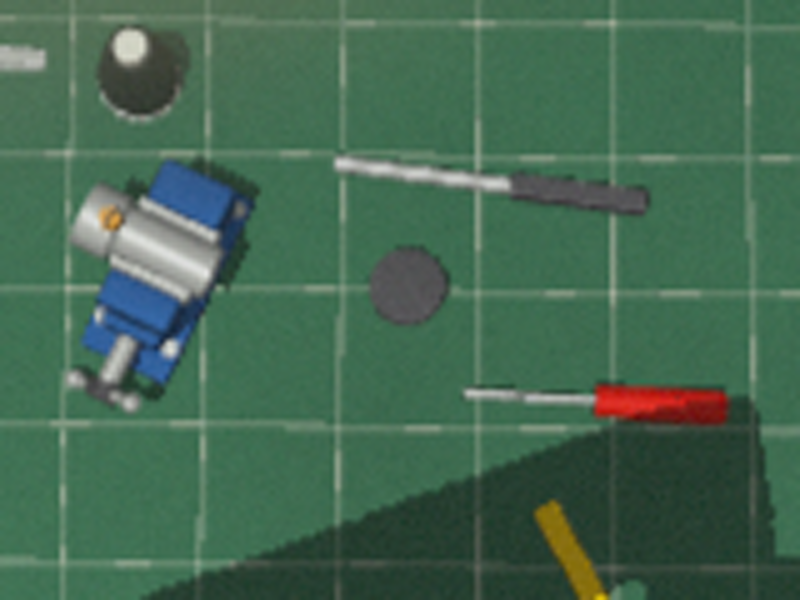

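The crop confirms the drift: dark square body (511–647, 185–200) and bright nose with its tip at (337,163). The screwdriver is the red one. The sleeve's mouth is at about (85,210), its inlet at about (212,273), and the brass screw at (111,217).

```bash
cat > h.py <<'E'
import numpy as np,cv2,pickle
from scipy.spatial.transform import Rotation as R
def K(c): return np.array([[c["fx"],0,c["cx"]],[0,c["fy"],c["cy"]],[0,0,1.]])
def ray(c,T,uv):
    p=cv2.undistortPoints(np.array([[uv]],float),K(c),np.array([c["k1"],0,0,0]))[0,0]
    return T[:3,3],T[:3,:3]@np.array([p[0],p[1],1])
def hit(c,T,uv,z):
    o,d=ray(c,T,uv);return o+d*(z-o[2])/d[2]
def proj(c,T,P):
    Ti=np.linalg.inv(T)
    return cv2.projectPoints(np.array(P,float).reshape(-1,3),cv2.Rodrigues(Ti[:3,:3])[0],Ti[:3,3],K(c),np.array([c["k1"],0,0,0]))[0][:,0]
def toolT(o):
    T=np.eye(4);T[:3,:3]=R.from_quat(o["tool_rot"]).as_matrix();T[:3,3]=o["position"];return T
def delta(o,pos,rot):  # shift and turn in tool axes to reach pose
    T=toolT(o);return (T[:3,:3].T@(np.array(pos)-T[:3,3])).round(4),np.degrees((R.from_matrix(T[:3,:3]).inv()*R.from_matrix(rot)).as_rotvec()).round(2)
def down(yaw,tilt=0): # tool x at yaw, z down, then tilt deg about tool x
    return (R.from_euler('z',yaw)*R.from_euler('x',np.pi)*R.from_euler('x',tilt,degrees=True)).as_matrix()
E
python3 - <<'E'
from h import *
c=pickle.load(open("cams.pkl","rb"))["top"];T=c["pose"]
f=lambda x,y:((x+.5)/5-.5+260,(y+.5)/5-.5+135)
for n,uv,z in [("tip",f(337,163),.009),("junction",f(511,185),.012),("rear",f(647,200),.014),("mouth",f(86,210),.085),("inlet",f(212,273),.085),("screw",f(111,216),.118),("tin",f(409,285),.024),("coneb top",f(131,46),.112),("dish rimcentre",(206,220),.028),("dishL",(190,220),.02),("dishR",(222,220),.02),("jar",(205,177),.07),("glue",(244,232),.06),("conea",(163,205),.05)]:
    print(n,np.round(uv,1),hit(c,T,uv,z).round(4))
E
```

```text
tip [327.  167.2] [ 0.6474 -0.1478  0.009 ]
junction [361.8 171.6] [ 0.6319 -0.275   0.012 ]
rear [389.  174.6] [ 0.6215 -0.374   0.014 ]
mouth [276.8 176.6] [0.5984 0.0284 0.085 ]
inlet [302.  189.2] [ 0.5547 -0.0605  0.085 ]
screw [281.8 177.8] [0.589  0.0082 0.118 ]
tin [341.4 191.6] [ 0.5558 -0.2005  0.024 ]
coneb top [285.8 143.8] [ 0.7097 -0.0029  0.112 ]
dish rimcentre [206 220] [0.4478 0.2837 0.028 ]
dishL [190 220] [0.4478 0.3429 0.02  ]
dishR [222 220] [0.449 0.228 0.02 ]
jar [205 177] [0.5968 0.2832 0.07  ]
glue [244 232] [0.4046 0.1417 0.06  ]
conea [163 205] [0.4979 0.433  0.05  ]
```

```bash
python3 - <<'E'
from h import *
from rig import status,viewer
o=status.get_obs();c=viewer.camera("wrist");pickle.dump(c,open("w.pkl","wb"))
print(c["fx"],c["cx"],c["cy"],c["k1"]);print(c["mount"].round(4))
b=np.array([.5765,-.016,.085]);M=c["mount"]
for yaw in(63.8,110,153.8):
    Rt=down(np.radians(yaw))
    pos=[.545,-.04,.36]
    T=np.eye(4);T[:3,:3]=Rt;T[:3,3]=pos
    print(yaw,proj(c,T@M,[[.598,.028,.085],[.555,-.06,.085],[.632,.098,0]]).round(0).tolist(),delta(o,pos,Rt))
E
```

```text
338.5433314709514 319.4964614496151 204.14329326360732 -0.0507367390431825
[[-9.000e-04 -9.622e-01 -2.722e-01  7.460e-02]
 [ 1.000e+00 -1.000e-03  3.000e-04  5.000e-04]
 [-5.000e-04 -2.722e-01  9.622e-01 -1.617e-01]
 [ 0.000e+00  0.000e+00  0.000e+00  1.000e+00]]
63.8 [[333.0, 101.0], [333.0, 178.0], [331.0, 46.0]] (array([ 0.5047, -0.4153, -0.1374]), array([ -0.1 ,  -0.06, -45.48]))
110 [[377.0, 132.0], [321.0, 185.0], [406.0, 91.0]] (array([ 0.5047, -0.4153, -0.1374]), array([-7.000e-02, -1.100e-01, -9.168e+01]))
153.8 [[383.0, 181.0], [309.0, 181.0], [423.0, 170.0]] (array([ 0.5047, -0.4153, -0.1374]), array([-3.0000e-02, -1.4000e-01, -1.3548e+02]))
```

Request:
arm_command(delta_rot=[[0,0,-45.5],[0,0,-45.5],[0,0,-45.5],[0,0,-45.5],[0,0,-45.5],[0,0,-45.5],[0,0,-45.5],[0,0,-45.5],[0,0,-45.5],[0,0,-45.5],[0,0,-45.5],[0,0,-45.5]], delta_pos=[[0.515,-0.4,-0.04],[0.515,-0.4,-0.04],[0.515,-0.4,-0.04],[0.515,-0.4,-0.04],[0.515,-0.4,-0.04],[0.515,-0.4,-0.04],[0.515,-0.4,-0.04],[0.515,-0.4,-0.04],[0.515,-0.4,-0.04],[0.515,-0.4,-0.04],[0.515,-0.4,-0.04],[0.515,-0.4,-0.04]], gripper=[-1,-1,-1,-1,-1,-1,-1,-1,-1,-1,-1,-1])

```text
time: 1.15
position: [0.475, -0.1768, 0.2532]
tool_rot: [0.849, 0.529, -0.0, -0.0]
ft_force: [-1.0, -0.8, -0.4]
grip_width: 0.087
grip_force: 0.0
```

Request:
arm_command(delta_rot=[[0,0,0],[0,0,0],[0,0,0],[0,0,0],[0,0,0],[0,0,0]], delta_pos=[[0.13,0.02,0],[0.13,0.02,0],[0.13,0.02,0],[0.13,0.02,0],[0.13,0.02,0],[0.13,0.02,0]], gripper=[-1,-1,-1,-1,-1,-1])

```text
time: 1.65
position: [0.5491, -0.0708, 0.2527]
tool_rot: [0.848, 0.529, -0.001, -0.0]
ft_force: [-0.3, -0.4, -0.6]
grip_width: 0.0871
grip_force: 0.0
```

```bash
python3 - <<'E'
from h import *
from rig import status,viewer
o=status.get_obs();c=viewer.camera("wrist");pickle.dump((o,c),open("w1.pkl","wb"))
print(o["position"])
print(proj(c,toolT(o)@c["mount"],[[.5984,.0284,.085],[.5547,-.0605,.085],[.589,.0082,.118]]).round(1).tolist())
cv2.imwrite("pics/w1.png",c["pixels"])
E
```

```text
[ 0.54914775 -0.07084763  0.25271791]
[[319.8, 67.3], [319.7, 174.0], [320.3, 90.9]]
```

View pics/w1.png

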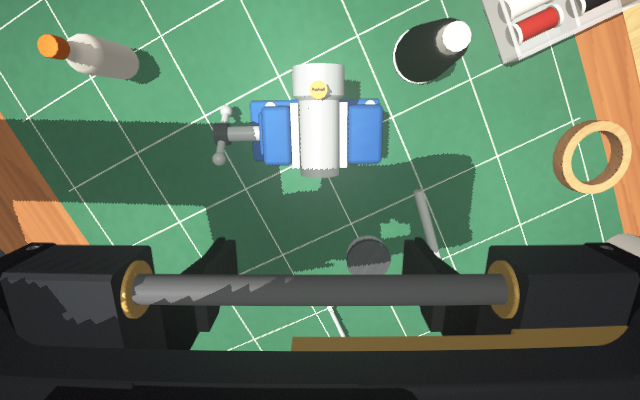

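The wrist view has the sleeve axis at u≈319–320 for the inlet, screw and mouth, which matches the prediction within about 1 px, so the sleeve pose holds. Next I'll move behind the dish. I'll push it in with the open fingers as a cradle.

Request:
arm_command(delta_rot=[[0,0,-67.2],[0,0,-67.2],[0,0,-67.2],[0,0,-67.2],[0,0,-67.2],[0,0,-67.2],[0,0,-67.2],[0,0,-67.2],[0,0,-67.2],[0,0,-67.2],[0,0,-67.2],[0,0,-67.2]], delta_pos=[[0.307,-0.326,0.05],[0.307,-0.326,0.05],[0.307,-0.326,0.05],[0.307,-0.326,0.05],[0.307,-0.326,0.05],[0.307,-0.326,0.05],[0.307,-0.326,0.05],[0.307,-0.326,0.05],[0.307,-0.326,0.05],[0.307,-0.326,0.05],[0.307,-0.326,0.05],[0.307,-0.326,0.05]], gripper=[-1,-1,-1,-1,-1,-1,-1,-1,-1,-1,-1,-1])

```text
time: 2.7
position: [0.3906, 0.3511, 0.2027]
tool_rot: [0.413, 0.911, 0.0, -0.001]
ft_force: [-0.4, -0.0, 0.3]
grip_width: 0.087
grip_force: 0.0
```

Request:
arm_command(delta_rot=[[0,0,0],[0,0,0]], delta_pos=[[0,0,0],[0,0,0]], gripper=[-1,-1])

```text
time: 2.87
position: [0.3932, 0.3467, 0.2032]
tool_rot: [0.415, 0.91, -0.0, 0.0]
ft_force: [-0.5, -0.3, 0.1]
grip_width: 0.0872
grip_force: 0.0
```

```bash
python3 - <<'E'
from h import *
from rig import status,viewer
o=status.get_obs();c=viewer.camera("wrist");pickle.dump((o,c),open("w2.pkl","wb"))
print(o["position"],o["tool_rot"],o["q"])
print(proj(c,toolT(o)@c["mount"],[[.448,.285,.028],[.597,.283,.07],[.4046,.1417,.0]]).round(1).tolist())
cv2.imwrite("pics/w2.png",c["pixels"])
E
```

```text
[0.39317008 0.34670973 0.20316063] [ 4.15246526e-01  9.09708781e-01 -4.80362080e-04  1.58511443e-04] [ 5.09812566e-01  4.18759169e-01  1.70481682e+00 -9.67607720e-04
  1.01860411e+00 -2.04048277e-01]
[[320.8, 258.3], [425.8, 360.3], [218.5, 307.4]]
```

View pics/w2.png

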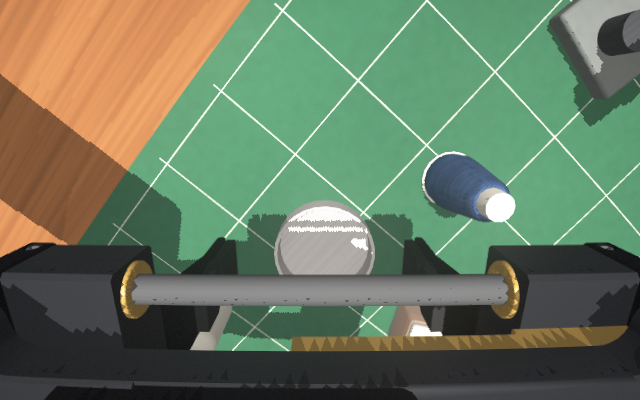

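```bash
python3 - <<'E'
from h import *
o,c=pickle.load(open("w2.pkl","rb"));T=toolT(o)@c["mount"]
print("cone",hit(c,T,(450,184),0),hit(c,T,(496,205),.112))
for uv in((274,250),(376,250),(325,201)):print("rim",hit(c,T,uv,.028))
t=np.linspace(0,2*np.pi,200);P=np.c_[.055*np.cos(t),.055*np.sin(t),0*t]
def f(x):
    q=proj(c,T,P+[x[0],x[1],.028]);return [q[:,0].min()-274,q[:,0].max()-376,q[:,1].min()-201]
from scipy.optimize import least_squares
r=least_squares(f,[.448,.285],x_scale=.01,diff_step=1e-4);print(r.x,r.fun)
E
```

```text
cone [0.5063147  0.43656469 0.        ] [0.49693464 0.43875707 0.112     ]
rim [0.40350212 0.2593229  0.028     ]
rim [0.48657054 0.33128393 0.028     ]
rim [0.40903   0.3365115 0.028    ]
[0.44521411 0.29508469] [-0.08089154  0.08090671  0.00690756]
```

The wrist view has the dish rim at u 274–376 with its top at v 201, so its centre is about (0.446, 0.293). cone_a is at (0.50, 0.437), clear of the gripper. Next I'll descend behind the dish.

Request:
arm_command(delta_rot=[[0,0,8],[0,0,8],[0,0,8],[0,0,8],[0,0,8],[0,0,8],[0,0,8],[0,0,8]], delta_pos=[[0.002,0.015,0.03],[0.002,0.015,0.06],[0.002,0.015,0.09],[0.002,0.015,0.12],[0.002,0.015,0.15],[0.002,0.015,0.175],[0.002,0.015,0.188],[0.002,0.015,0.188]], gripper=[-1,-1,-1,-1,-1,-1,-1,-1])

```text
time: 3.58
position: [0.4021, 0.3567, 0.0125]
tool_rot: [0.479, 0.878, -0.003, -0.001]
ft_force: [-0.3, 0.3, 0.2]
grip_width: 0.0872
grip_force: 0.0
```

Request:
arm_command(delta_rot=[[0,0,0],[0,0,0],[0,0,0],[0,0,0],[0,0,0],[0,0,0],[0,0,0],[0,0,0],[0,0,0],[0,0,0],[0,0,0],[0,0,0]], delta_pos=[[-0.012,0,0],[-0.024,0,0],[-0.036,0.001,0],[-0.048,0.001,0],[-0.06,0.002,0],[-0.073,0.002,0],[-0.086,0.003,0],[-0.099,0.003,0],[-0.112,0.004,0],[-0.125,0.004,0],[-0.137,0.005,0],[-0.149,0.005,0]], gripper=[-1,-1,-1,-1,-1,-1,-1,-1,-1,-1,-1,-1])

```text
time: 4.58
position: [0.4886, 0.2367, 0.0153]
tool_rot: [0.477, 0.879, 0.0, -0.0]
ft_force: [-1.8, 3.2, 5.0]
grip_width: 0.087
grip_force: 3.5
```

```bash
python3 - <<'E'
from h import *
from rig import status,viewer
o=status.get_obs();c=viewer.camera("top");print(o["position"],o["ft_force"])
for n in ("dish","jar","glue"):
    pass
print(proj(c,c["pose"],[[.51,.198,.028],o["position"]]).round(0))
cv2.imwrite("pics/t2.png",cv2.resize(c["pixels"][120:280,140:340],None,fx=4,fy=3.75)[:600])
E
```

```text
[0.48856221 0.23669794 0.01531931] [-1.76837253  3.16538777  4.97491412]
[[230. 203.]
 [220. 209.]]
```

View pics/t2.png

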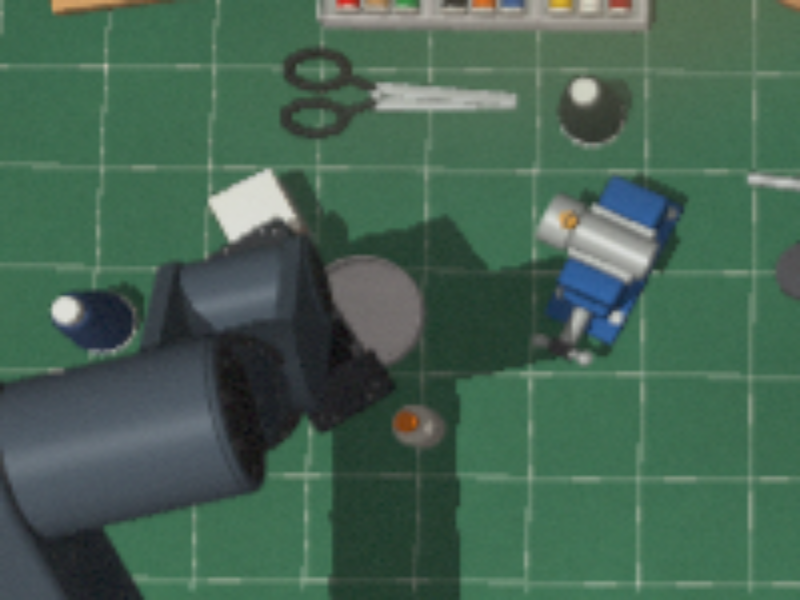

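The dish sits in the cradle at full-picture pixel (232,203), as predicted, and the jar and glue haven't moved. I'll keep pushing.

Request:
arm_command(delta_rot=[[0,0,0],[0,0,0],[0,0,0],[0,0,0],[0,0,0],[0,0,0],[0,0,0],[0,0,0],[0,0,0],[0,0,0],[0,0,0],[0,0,0]], delta_pos=[[-0.013,0.002,0],[-0.026,0.005,0],[-0.039,0.007,0],[-0.052,0.01,0],[-0.065,0.012,0],[-0.079,0.015,0],[-0.092,0.018,0],[-0.105,0.021,0],[-0.118,0.023,0],[-0.132,0.026,0],[-0.145,0.028,0],[-0.158,0.031,0]], gripper=[-1,-1,-1,-1,-1,-1,-1,-1,-1,-1,-1,-1])

```text
time: 5.63
position: [0.6008, 0.1208, 0.015]
tool_rot: [0.477, 0.879, -0.0, -0.0]
ft_force: [-1.4, 0.7, 1.7]
grip_width: 0.0873
grip_force: 2.7
```

Request:
arm_command(delta_rot=[[0,0,0],[0,0,0],[0,0,0],[0,0,0],[0,0,0],[0,0,0]], delta_pos=[[0.02,0,0],[0.04,0,0],[0.05,0,-0.04],[0.05,0,-0.08],[0.05,0,-0.12],[0.05,0,-0.16]], gripper=[-1,-1,-1,-1,-1,-1])

```text
time: 6.13
position: [0.5738, 0.1633, 0.1765]
tool_rot: [0.477, 0.879, -0.0, 0.001]
ft_force: [1.0, -0.0, 0.7]
grip_width: 0.087
grip_force: 0.0
```

```bash
python3 - <<'E'
from h import *
from rig import status,viewer
o=status.get_obs();c=viewer.camera("wrist");pickle.dump((o,c),open("w3.pkl","wb"))
b=np.radians(64.2);e=np.array([np.cos(b),np.sin(b)]);m=np.array([.5975,.0288])
S=m+.062*e; tgt=m+(.062+.085)*e
print(o["position"],"S",S)
print("proj S",proj(c,toolT(o)@c["mount"],[[*S,.028]]))
for z in(.17,.015):print(delta(o,[*tgt,z],down(b)))
cv2.imwrite("pics/w3.png",c["pixels"])
E
```

```text
[0.57376747 0.16325728 0.17650258] S [0.62448433 0.08461976]
proj S [[319.2646156  279.26492317]]
(array([-0.0496,  0.0724,  0.0066]), array([5.000e-02, 6.000e-02, 5.886e+01]))
(array([-0.0494,  0.0723,  0.1616]), array([5.000e-02, 6.000e-02, 5.886e+01]))
```

View pics/w3.png

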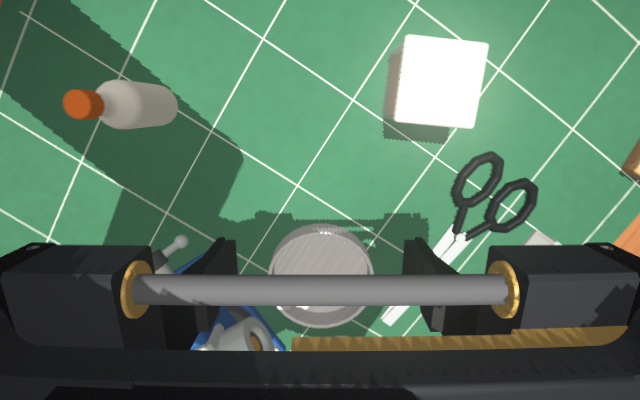

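```bash
python3 - <<'E'
from h import *
o,c=pickle.load(open("w3.pkl","rb"));T=toolT(o)@c["mount"]
for uv in((387,320),(455,240),(463,235),(392,325)):print("sc",hit(c,T,uv,.008))
print("dish",hit(c,T,(321.5,276),.028))
b=np.radians(94)
for P in([.6185,.169],[.6215,.1275],[.609,.102]):print(delta(o,[*P,.019],down(b)))
E
```

```text
sc [0.72284839 0.07397625 0.008     ]
sc [0.72562907 0.19159867 0.008     ]
sc [0.72921418 0.20060378 0.008     ]
sc [0.73163504 0.07170243 0.008     ]
dish [0.624374   0.08895814 0.028     ]
(array([-0.0194,  0.0406,  0.1575]), array([ 0.03,  0.06, 29.06]))
(array([-0.0558,  0.0204,  0.1576]), array([ 0.03,  0.06, 29.06]))
(array([-0.0704, -0.0039,  0.1576]), array([ 0.03,  0.06, 29.06]))
```

Request:
arm_command(delta_rot=[[0,0,7],[0,0,14],[0,0,21],[0,0,28],[0,0,29],[0,0,29],[0,0,29],[0,0,29],[0,0,29],[0,0,29],[0,0,29]], delta_pos=[[-0.005,0.01,0],[-0.01,0.02,0],[-0.015,0.03,0],[-0.019,0.041,0],[-0.019,0.041,0.03],[-0.019,0.041,0.06],[-0.019,0.041,0.09],[-0.019,0.041,0.12],[-0.019,0.041,0.145],[-0.019,0.041,0.158],[-0.019,0.041,0.158]], gripper=[-1,-1,-1,-1,-1,-1,-1,-1,-1,-1,-1])

```text
time: 7.1
position: [0.6159, 0.1693, 0.0136]
tool_rot: [0.682, 0.731, -0.002, -0.002]
ft_force: [-0.7, 0.3, -1.1]
grip_width: 0.0869
grip_force: 0.0
```

```bash
python3 - <<'E'
from h import *
from rig import status
o=status.get_obs();print(o["position"],o["ft_force"])
for P in([.6215,.1275],[.609,.102]):print(delta(o,[*P,.019],down(np.radians(94))))
E
```

```text
[0.61589389 0.1693214  0.01355522] [-0.6828082   0.25427482 -1.1434924 ]
(array([-0.0421,  0.0026, -0.0054]), array([-0.33,  0.03,  0.01]))
(array([-0.0667, -0.0116, -0.0053]), array([-0.33,  0.03,  0.01]))
```

Request:
arm_command(delta_rot=[[0,0,0],[0,0,0],[0,0,0],[0,0,0],[0,0,0],[0,0,0],[0,0,0],[0,0,0]], delta_pos=[[-0.012,0.001,0],[-0.024,0.002,0],[-0.034,0.003,0],[-0.042,0.002,0],[-0.05,-0.002,0],[-0.058,-0.007,0],[-0.067,-0.012,0],[-0.067,-0.012,0]], gripper=[-1,-1,-1,-1,-1,-1,-1,-1])

```text
time: 7.77
position: [0.6095, 0.1008, 0.0177]
tool_rot: [0.682, 0.731, -0.0, 0.0]
ft_force: [1.0, -0.6, 0.2]
grip_width: 0.0873
grip_force: 0.1
```

Request:
arm_command(delta_rot=[[0,0,0],[0,0,0],[0,0,0],[0,0,0],[0,0,0],[0,0,0],[0,0,0]], delta_pos=[[0.02,0,0],[0.035,0,0],[0.05,0,-0.04],[0.05,0,-0.08],[0.05,0,-0.12],[0.05,0,-0.16],[0.05,0,-0.18]], gripper=[-1,-1,-1,-1,-1,-1,-1])

```text
time: 8.35
position: [0.608, 0.1538, 0.202]
tool_rot: [0.681, 0.732, 0.002, 0.002]
ft_force: [-0.4, 0.3, 0.7]
grip_width: 0.0872
grip_force: 0.0
```

```bash
python3 - <<'E'
from h import *
from rig import status,viewer
o=status.get_obs();c=viewer.camera("wrist");pickle.dump((o,c),open("w4.pkl","wb"))
print(o["position"],"proj D, mouth",proj(c,toolT(o)@c["mount"],[[.6123,.0594,.028],[.5975,.0288,.085]]))
cv2.imwrite("pics/w4.png",c["pixels"])
# drift grasp: body axis
tip=np.array([.6474,-.1478]);rear=np.array([.6215,-.374]);d=(tip-rear)/np.linalg.norm(tip-rear)
yaw=np.arctan2(d[1],d[0]);g=rear+d*.080;print("len",np.linalg.norm(tip-rear),"yaw",np.degrees(yaw),"grasp",g)
print(delta(o,[*g,.25],down(yaw)))
E
```

```text
[0.6080481  0.15382887 0.2019545 ] proj D, mouth [[316.12921088 268.91375694]
 [298.28147604 323.8713175 ]]
len 0.2276779523801108 yaw 83.46805416638985 grasp [ 0.63060057 -0.29451931]
(array([-0.4488, -0.0095, -0.048 ]), array([ 0.34, -0.02, 10.66]))
```

View pics/w4.png

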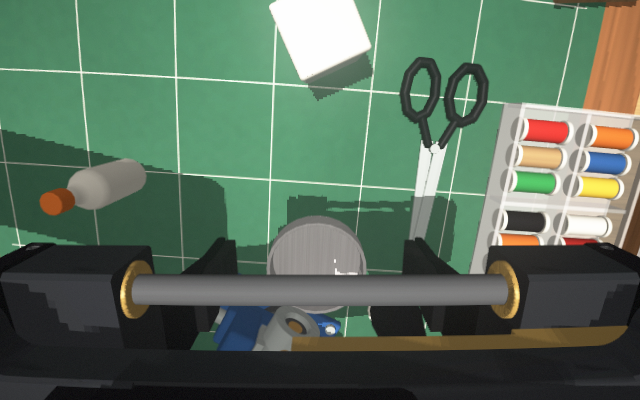

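The dish is at (316,266), about 35 mm out from the mouth, as planned. On to the drift.

Request:
arm_command(delta_rot=[[0,0,5],[0,0,10.7],[0,0,10.7],[0,0,10.7],[0,0,10.7],[0,0,10.7],[0,0,10.7],[0,0,10.7],[0,0,10.7],[0,0,10.7],[0,0,10.7],[0,0,10.7]], delta_pos=[[-0.449,-0.01,0],[-0.449,-0.01,0],[-0.449,-0.01,0],[-0.449,-0.01,0],[-0.449,-0.01,0],[-0.449,-0.01,0],[-0.449,-0.01,0],[-0.449,-0.01,0],[-0.449,-0.01,0],[-0.449,-0.01,0],[-0.449,-0.01,0.02],[-0.449,-0.01,0.04]], gripper=[-1,-1,-1,-1,-1,-1,-1,-1,-1,-1,-1,-1])

```text
time: 9.4
position: [0.6291, -0.3039, 0.1573]
tool_rot: [0.749, 0.663, -0.001, 0.004]
ft_force: [0.7, 0.1, -0.1]
grip_width: 0.0873
grip_force: 0.0
```

Request:
arm_command(delta_rot=[[0,0,0],[0,0,0],[0,0,0]], delta_pos=[[0,0,0],[0,0,0],[0,0,0]], gripper=[-1,-1,-1])

```text
time: 9.65
position: [0.6283, -0.2943, 0.1571]
tool_rot: [0.747, 0.665, -0.0, -0.001]
ft_force: [1.0, -0.3, 0.4]
grip_width: 0.0872
grip_force: 0.0
```

```bash
python3 - <<'E'
from h import *
from rig import status,viewer
o=status.get_obs();c=viewer.camera("wrist");pickle.dump((o,c),open("w5.pkl","wb"))
print(o["position"],o["tool_rot"],"proj tip,junc",proj(c,toolT(o)@c["mount"],[[.6474,-.1478,.009],[.6319,-.275,.012]]))
cv2.imwrite("pics/w5.png",c["pixels"])
E
```

```text
[ 0.62834874 -0.29434138  0.15714756] [ 7.46506012e-01  6.65378238e-01 -6.88382046e-05 -7.54425592e-04] proj tip,junc [[321.76109456  18.27082973]
 [320.77797326 170.26360284]]
```

View pics/w5.png

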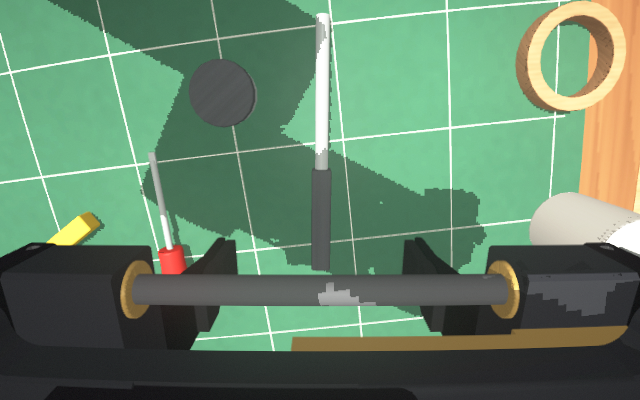

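The drift's tip is at (323,15), its body/nose junction at (321,169) and its rear at (320,270), aligned with the tool within 1–2 px. I'll descend and grasp 20 mm behind the junction.

Request:
arm_command(delta_rot=[[0,0,0.3],[0,0,0.3],[0,0,0.3],[0,0,0.3],[0,0,0.3],[0,0,0.3],[0,0,0.3],[0,0,0.3]], delta_pos=[[0,0.001,0.03],[0,0.001,0.06],[0,0.001,0.09],[0,0.001,0.115],[0,0.001,0.135],[0,0.001,0.145],[0,0.001,0.152],[0,0.001,0.152]], gripper=[-1,-1,-1,-1,-1,-1,-1,-1])

```text
time: 10.37
position: [0.6295, -0.2953, 0.0049]
tool_rot: [0.748, 0.663, -0.0, -0.0]
ft_force: [0.0, 0.5, 0.0]
grip_width: 0.0873
grip_force: 0.0
```

Request:
arm_command(delta_rot=[[0,0,0],[0,0,0],[0,0,0],[0,0,0],[0,0,0],[0,0,0],[0,0,0],[0,0,0],[0,0,0],[0,0,0],[0,0,0],[0,0,0]], delta_pos=[[0,0,0],[0,0,0],[0,0,0],[0,0,0],[0,0,0],[0,0,0],[0,0,0],[0,0,0],[0,0,0],[0,0,0],[0,0,0],[0,0,0]], gripper=[1,1,1,1,1,1,1,1,1,1,1,1], grip_force=50)

```text
time: 11.37
position: [0.6293, -0.2962, 0.0051]
tool_rot: [0.749, 0.663, 0.0, -0.0]
ft_force: [-0.0, 0.2, -0.0]
grip_width: 0.0175
grip_force: 50.0
```

```bash
python3 - <<'E'
from h import *
from rig import status
o=status.get_obs();print(o["position"],o["tool_rot"],o["ft_force"],o["grip_width"])
E
```

```text
[ 0.62931849 -0.29619449  0.00508382] [ 7.48830816e-01  6.62761201e-01  6.74293564e-06 -1.02977773e-05] [-0.04261452  0.21874457 -0.03240973] 0.017531127390650648
```

Request:
arm_command(delta_rot=[[0,0,0],[0,0,0],[0,0,0],[0,0,0],[0,0,0],[0,0,4],[0,0,8],[0,0,12],[0,0,16],[0,0,18.8],[0,0,18.8],[0,0,18.8]], delta_pos=[[0,0,-0.015],[0,0,-0.04],[0,0,-0.07],[0,0,-0.1],[0,0,-0.12],[0.01,-0.02,-0.125],[0.02,-0.05,-0.125],[0.03,-0.08,-0.125],[0.04,-0.11,-0.125],[0.05,-0.14,-0.125],[0.052,-0.162,-0.125],[0.052,-0.162,-0.125]], gripper=[1,1,1,1,1,1,1,1,1,1,1,1])

```text
time: 12.37
position: [0.4685, -0.2209, 0.1301]
tool_rot: [0.847, 0.532, -0.002, -0.005]
ft_force: [-1.1, 1.5, -4.0]
grip_width: 0.0174
grip_force: 50.0
```

Request:
arm_command(delta_rot=[[0,0,0],[0,0,0],[0,0,0],[0,0,0],[0,0,0],[0,0,0]], delta_pos=[[0,0,0.01],[0,0,0.03],[0,0,0.045],[0,0,0.049],[0,0,0.049],[0,0,0.049]], gripper=[1,1,1,1,1,1])

```text
time: 12.87
position: [0.4757, -0.2255, 0.0811]
tool_rot: [0.847, 0.532, 0.0, 0.0]
ft_force: [1.0, -0.0, -2.3]
grip_width: 0.0177
grip_force: 50.0
```

```bash
python3 - <<'E'
from h import *
from rig import status,viewer
o=status.get_obs();c=viewer.camera("wrist");s=viewer.camera("scene");pickle.dump((o,c,s),open("w6.pkl","wb"))
T=toolT(o);print(o["position"],o["tool_rot"],o["grip_width"],o["ft_force"])
b=np.radians(64.2);e=np.array([np.cos(b),np.sin(b),0]);inl=np.array([.554,-.0612,.085])
tip=(T@[.152,0,-.004,1])[:3];print("tip",tip,"in inlet: along",(tip-inl)@e,"lat",(tip-inl)@[e[1],-e[0],0])
P=[tip,inl,inl+.1*e]
print("wrist",proj(c,T@c["mount"],P).round(1).tolist());p=proj(s,s["pose"],P);print("scene",p.round(1).tolist())
a=cv2.resize(c["pixels"][0:250,210:430],None,fx=2.4,fy=2.4,interpolation=cv2.INTER_CUBIC)[:600,:400+128]
u,v=p[1].astype(int)
q=cv2.resize(s["pixels"][v-60:v+60,u-27:u+27],None,fx=5,fy=5,interpolation=cv2.INTER_CUBIC)
print("scene crop origin",u-27,v-60)
cv2.imwrite("pics/m6.png",np.hstack([a,q]))
E
```

```text
[ 0.47572853 -0.22546677  0.08108512] [8.46987147e-01 5.31613212e-01 1.60870437e-04 3.74740639e-04] 0.01767099563968039 [ 1.02330675 -0.04820978 -2.34593386]
tip [ 0.5418116  -0.08858295  0.08506598] in inlet: along -0.02995815637501662 lat 0.0009444714135932071
wrist [[318.0, -88.7], [315.5, -171.8], [315.7, -374.3]]
scene [[319.0, 203.9], [323.8, 208.8], [339.8, 226.5]]
scene crop origin 296 148
```

View pics/m6.png

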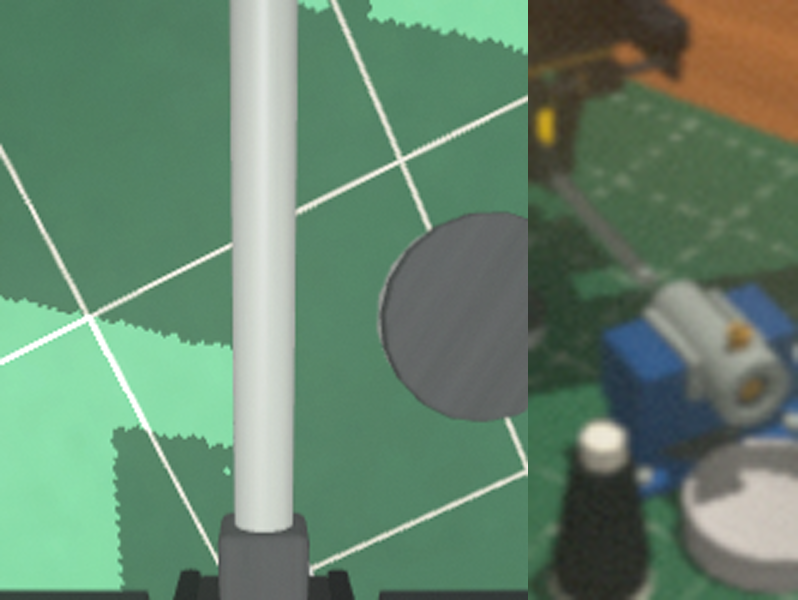

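The nose is straight in the grip at u≈320. In the scene crop the tip (648,272) and bore (752,385) both sit about (+5,−7) crop px from prediction, so drift and sleeve are aligned. I'll advance into the bore.

Request:
arm_command(delta_rot=[[0,0,0],[0,0,0],[0,0,0],[0,0,0],[0,0,0],[0,0,0],[0,0,0]], delta_pos=[[0,-0.001,0],[0.008,-0.001,0],[0.016,-0.001,0],[0.024,-0.001,0],[0.032,-0.001,0],[0.04,-0.001,0],[0.045,-0.001,0]], gripper=[1,1,1,1,1,1,1])

```text
time: 13.55
position: [0.4939, -0.1825, 0.0812]
tool_rot: [0.847, 0.532, 0.0, -0.0]
ft_force: [0.3, 0.5, -2.7]
grip_width: 0.0173
grip_force: 50.0
```

Request:
arm_command(delta_rot=[[0,0,0],[0,0,0],[0,0,0],[0,0,0],[0,0,0],[0,0,0]], delta_pos=[[0.01,0,0],[0.02,0,0],[0.03,0,0],[0.04,0,0],[0.05,0,0],[0.05,0,0]], gripper=[1,1,1,1,1,1])

```text
time: 14.05
position: [0.5159, -0.137, 0.0812]
tool_rot: [0.847, 0.532, 0.0, -0.0]
ft_force: [0.3, -0.4, -3.0]
grip_width: 0.0176
grip_force: 50.0
```

```bash
cat > s.py <<'E'
from h import *
from rig import status,viewer
o=status.get_obs();c=viewer.camera("wrist")
T=toolT(o);print(o["position"],o["tool_rot"],o["grip_width"],o["ft_force"],o["moment"])
b=np.radians(64.2);e=np.array([np.cos(b),np.sin(b),0]);inl=np.array([.554,-.0612,.085])
tip=(T@[.152,0.0005,-.004,1])[:3];print("tip",tip,"along",(tip-inl)@e,"lat",(tip-inl)@[e[1],-e[0],0])
cv2.imwrite("pics/last.png",c["pixels"]);s=viewer.camera("scene");cv2.imwrite("pics/lasts.png",s["pixels"])
E
python3 s.py
```

```text
[ 0.5159331  -0.13696432  0.08115744] [ 8.46512919e-01  5.32368108e-01  2.21801778e-04 -1.61895751e-04] 0.017567805326400347 [ 0.27190349 -0.35586306 -2.95211076] [-0.03396004 -0.08840078  0.01620783]
tip [ 5.82224528e-01 -1.83383429e-04  8.52407003e-02] along 0.06721859773018204 lat -0.00114525650305242
```

Request:
arm_command(delta_rot=[[0,0,0],[0,0,0],[0,0,0],[0,0,0],[0,0,0],[0,0,0],[0,0,0],[0,0,0],[0,0,0],[0,0,0]], delta_pos=[[0.002,0,0],[0.004,0,0],[0.006,0,0],[0.008,0,0],[0.01,0,0],[0.012,0,0],[0.014,0,0],[0.016,0,0],[0.018,0,0],[0.018,0,0]], gripper=[1,1,1,1,1,1,1,1,1,1])

```text
time: 14.98
position: [0.5231, -0.1227, 0.0812]
tool_rot: [0.847, 0.531, 0.0, -0.0]
ft_force: [-0.7, -0.2, -3.3]
grip_width: 0.0174
grip_force: 50.0
```

Request:
arm_command(delta_rot=[[0,0,0],[0,0,0],[0,0,0],[0,0,0],[0,0,0],[0,0,0],[0,0,0],[0,0,0],[0,0,0],[0,0,0],[0,0,0],[0,0,0]], delta_pos=[[0.002,0,0],[0.004,0,0],[0.006,0,0],[0.008,0,0],[0.01,0,0],[0.012,0,0],[0.014,0,0],[0.016,0,0],[0.018,0,0],[0.018,0,0],[0.018,0,0],[0.018,0,0]], gripper=[1,1,1,1,1,1,1,1,1,1,1,1])

```text
time: 15.98
position: [0.5309, -0.1065, 0.0812]
tool_rot: [0.847, 0.532, -0.0, -0.0]
ft_force: [1.3, -0.7, -2.7]
grip_width: 0.0175
grip_force: 50.0
```

```bash
python3 s.py; python3 - <<'E'
import cv2
s=cv2.imread("pics/lasts.png")
cv2.imwrite("pics/s7.png",cv2.resize(s[170:290,280:440],None,fx=5,fy=5,interpolation=cv2.INTER_CUBIC))
E
```

```text
[ 0.53087332 -0.10648453  0.0811508 ] [ 8.46997090e-01  5.31597526e-01 -2.17838365e-05 -1.12768059e-05] 0.017455186099264833 [ 1.29012718 -0.72385982 -2.72614534] [-0.03374878 -0.06483396  0.01150802]
tip [0.59741462 0.0301776  0.08514699] along 0.10116435843348462 lat -0.0006833774556359862
```

View pics/s7.png

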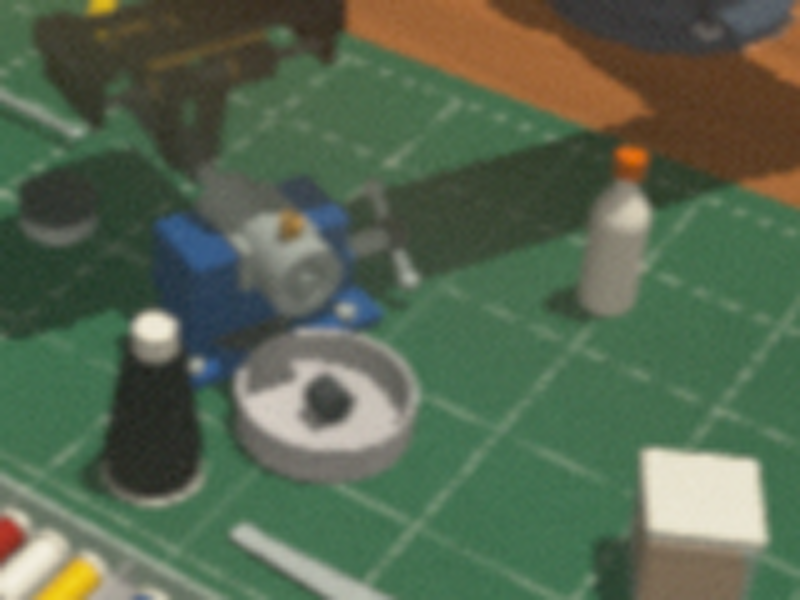

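The die lies in the middle of the dish at crop (328,400). Next I'll pull the drift back along the bore, then return it to where it lay.

Request:
arm_command(delta_rot=[[0,0,0],[0,0,0],[0,0,0],[0,0,0],[0,0,0],[0,0,0],[0,0,0],[0,0,0]], delta_pos=[[-0.01,0,0],[-0.03,0,0],[-0.05,0,0],[-0.07,0,0],[-0.09,0,0],[-0.11,0,0],[-0.13,0,0],[-0.14,0,0]], gripper=[1,1,1,1,1,1,1,1])

```text
time: 16.75
position: [0.469, -0.2353, 0.0813]
tool_rot: [0.848, 0.531, -0.0, 0.001]
ft_force: [-0.1, 1.0, -2.7]
grip_width: 0.0173
grip_force: 50.0
```

Request:
arm_command(delta_rot=[[0,0,0],[0,0,0],[0,0,-4],[0,0,-8],[0,0,-12],[0,0,-16],[0,0,-18.8],[0,0,-18.8],[0,0,-18.8],[0,0,-18.8]], delta_pos=[[0,0,-0.02],[0,0,-0.049],[-0.02,0.03,-0.049],[-0.04,0.06,-0.049],[-0.06,0.09,-0.049],[-0.07,0.12,-0.049],[0,0.15,-0.049],[0,0.17,-0.049],[0,0.17,-0.049],[0,0.17,-0.049]], gripper=[1,1,1,1,1,1,1,1,1,1])

```text
time: 17.58
position: [0.625, -0.3052, 0.1295]
tool_rot: [0.748, 0.664, 0.0, 0.0]
ft_force: [-0.5, 0.3, -3.6]
grip_width: 0.0178
grip_force: 50.0
```

```bash
python3 - <<'E'
from h import *
from rig import status
o=status.get_obs();print(o["position"],o["tool_rot"],o["ft_force"],o["grip_width"])
print(delta(o,[.6293,-.2962,.0055],down(np.radians(83))))
E
```

```text
[ 0.62504442 -0.30521683  0.12953517] [7.47760638e-01 6.63968275e-01 2.51299680e-04 3.07280961e-04] [-0.54724826  0.33823509 -3.57074409] 0.017756130821799637
(array([0.0095, 0.0031, 0.124 ]), array([0.05, 0.  , 0.21]))
```

Request:
arm_command(delta_rot=[[0,0,0],[0,0,0],[0,0,0],[0,0,0],[0,0,0],[0,0,0],[0,0,0],[0,0,0],[0,0,0],[0,0,0]], delta_pos=[[0.01,0.003,0.02],[0.01,0.003,0.045],[0.01,0.003,0.07],[0.01,0.003,0.09],[0.01,0.003,0.105],[0.01,0.003,0.115],[0.01,0.003,0.12],[0.01,0.003,0.123],[0.01,0.003,0.124],[0.01,0.003,0.124]], gripper=[1,1,1,1,1,1,1,1,1,1])

```text
time: 18.42
position: [0.6278, -0.2975, 0.0071]
tool_rot: [0.749, 0.663, 0.0, 0.001]
ft_force: [-0.4, -0.0, -2.6]
grip_width: 0.0173
grip_force: 50.0
```

Request:
arm_command(delta_rot=[[0,0,0],[0,0,0],[0,0,0],[0,0,0],[0,0,0],[0,0,0],[0,0,0],[0,0,0],[0,0,0],[0,0,0],[0,0,0],[0,0,0]], delta_pos=[[0,0,0],[0,0,0],[0,0,0],[0,0,0],[0,0,0],[0,0,0],[0,0,0],[0,0,-0.03],[0,0,-0.06],[0,0,-0.09],[0,0,-0.12],[0,0,-0.15]], gripper=[-1,-1,-1,-1,-1,-1,-1,-1,-1,-1,-1,-1])

```text
time: 19.42
position: [0.6271, -0.2968, 0.1574]
tool_rot: [0.749, 0.663, -0.0, -0.0]
ft_force: [-0.1, -1.2, 0.2]
grip_width: 0.0849
grip_force: 0.0
```

Request:
arm_command(delta_rot=[[0,0,0],[0,0,0],[0,0,0]], delta_pos=[[0,0,0],[0,0,0],[0,0,0]], gripper=[-1,-1,-1])

```text
time: 19.67
position: [0.6267, -0.2966, 0.1557]
tool_rot: [0.749, 0.663, -0.0, -0.001]
ft_force: [0.1, 0.1, -0.5]
grip_width: 0.0868
grip_force: 0.0
```

```bash
python3 - <<'E'
from h import *
from rig import status,viewer
o=status.get_obs();c=viewer.camera("wrist");s=viewer.camera("scene")
print(o["position"],o["grip_width"],o["ft_force"])
a=cv2.resize(c["pixels"],(480,300));b=cv2.resize(s["pixels"][170:290,240:432],(480,300),interpolation=cv2.INTER_CUBIC)
cv2.imwrite("pics/f.png",np.vstack([a,b]))
E
```

```text
[ 0.62673818 -0.29657815  0.15573147] 0.08675834486497888 [ 0.13496869  0.07727538 -0.52735791]
```

View pics/f.png

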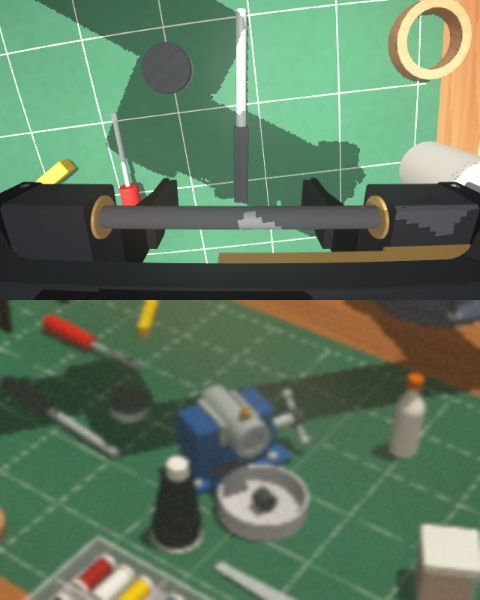

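The drift lies flat where it started (tip (241,10), rear (240,200)). The die is in the dish at (263,500), the bystanders are in place, and the gripper is clear.

```bash
python3 -c "
from rig import robot
print(robot.hand_in())"
```

```text
the job is handed in; nothing more can be done
None
```

The job is handed in at about 20 s of the 64 s limit: in the last pictures the die is in the dish, the drift is flat where it started and the other things look unmoved, but the hand-in call returned no verdict.

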